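Put the plug gauges back into their own stands

TASK

At the goods-in bench of the small-parts store the red, yellow and blue plug gauges have been put back into one another's stands. Swap them round, with the empty grey stand as the waiting place for one of them, so that every gauge stands upright in the stand of its own colour; the green gauge is already right, so leave it alone. The stands are light: lift the gauges straight out without tipping the stands or dragging them from their places, and set the gauges down rather than dropping them.

Things in the scene. Friction and masses are not known exactly. Their poses are not given: they have to be found in the camera images.
- gauge_red: Plug gauge with a red handle, standing upright in one of the stands. A steel measuring cylinder 28 mm in diameter and 50 mm high (flat foot) carries a round red handle, 25 mm in diameter and 60 mm high; 110 mm tall in all, about 0.14 kg, rigid and round. Origin: centre of the flat foot; z points up along the gauge's axis, the handle is at z = 50 to 110 mm. At the start it stands in a stand of another colour.
- gauge_yellow: Plug gauge with a yellow handle, standing upright in one of the stands. A steel measuring cylinder 28 mm in diameter and 50 mm high (flat foot) carries a round yellow handle, 25 mm in diameter and 60 mm high; 110 mm tall in all, about 0.14 kg, rigid and round. Origin: centre of the flat foot; z points up along the gauge's axis, the handle is at z = 50 to 110 mm. At the start it stands in a stand of another colour.
- gauge_blue: Plug gauge with a blue handle, standing upright in one of the stands. A steel measuring cylinder 28 mm in diameter and 50 mm high (flat foot) carries a round blue handle, 25 mm in diameter and 60 mm high; 110 mm tall in all, about 0.14 kg, rigid and round. Origin: centre of the flat foot; z points up along the gauge's axis, the handle is at z = 50 to 110 mm. At the start it stands in a stand of another colour.
- gauge_green: Plug gauge with a green handle, standing upright in one of the stands. A steel measuring cylinder 28 mm in diameter and 50 mm high (flat foot) carries a round green handle, 25 mm in diameter and 60 mm high; 110 mm tall in all, about 0.14 kg, rigid and round. Origin: centre of the flat foot; z points up along the gauge's axis, the handle is at z = 50 to 110 mm. It stands in the green stand at the start, where it belongs.
- stand_red: Red plastic gauge stand, loose and light (about 0.06 kg): a round open cup 50 mm tall on a foot disc 72 mm in diameter and 4 mm thick. Outside diameter of the cup 58 mm, inside diameter 50 mm, walls straight, inner floor 5 mm above the bench. Origin: centre of its underside, on the bench; z up. A gauge's foot stands on the inner floor with 11 mm of play all round and 65 mm of the gauge sticks out above the rim.
- stand_yellow: Yellow plastic gauge stand, loose and light (about 0.06 kg): a round open cup 50 mm tall on a foot disc 72 mm in diameter and 4 mm thick. Outside diameter of the cup 58 mm, inside diameter 50 mm, walls straight, inner floor 5 mm above the bench. Origin: centre of its underside, on the bench; z up. A gauge's foot stands on the inner floor with 11 mm of play all round and 65 mm of the gauge sticks out above the rim.
- stand_blue: Blue plastic gauge stand, loose and light (about 0.06 kg): a round open cup 50 mm tall on a foot disc 72 mm in diameter and 4 mm thick. Outside diameter of the cup 58 mm, inside diameter 50 mm, walls straight, inner floor 5 mm above the bench. Origin: centre of its underside, on the bench; z up. A gauge's foot stands on the inner floor with 11 mm of play all round and 65 mm of the gauge sticks out above the rim.
- stand_green: Green plastic gauge stand, loose and light (about 0.06 kg): a round open cup 50 mm tall on a foot disc 72 mm in diameter and 4 mm thick. Outside diameter of the cup 58 mm, inside diameter 50 mm, walls straight, inner floor 5 mm above the bench. Origin: centre of its underside, on the bench; z up. A gauge's foot stands on the inner floor with 11 mm of play all round and 65 mm of the gauge sticks out above the rim.
- stand_grey: Grey plastic gauge stand, loose and light (about 0.06 kg): a round open cup 50 mm tall on a foot disc 72 mm in diameter and 4 mm thick. Outside diameter of the cup 58 mm, inside diameter 50 mm, walls straight, inner floor 5 mm above the bench. Origin: centre of its underside, on the bench; z up. A gauge's foot stands on the inner floor with 11 mm of play all round and 65 mm of the gauge sticks out above the rim. Empty at the start.
Mind the look-alikes: they are no part of the job. Of the things that look like the stand_blue, take the one that is farthest to the robot's right at the start.

How it is judged:
On the way:
1. one of the red, yellow and blue gauges stands released in the grey stand (((horizontal distance between gauge_red and stand_grey below 0.015 m and z of gauge_red in the frame of stand_grey between -0.002 and 0.012 m and angle between gauge_red's own z axis and vertical below 0.15 rad and contact force between gauge_red and the fingers below 0.05 N) or (horizontal distance between gauge_yellow and stand_grey below 0.015 m and z of gauge_yellow in the frame of stand_grey between -0.002 and 0.012 m and angle between gauge_yellow's own z axis and vertical below 0.15 rad and contact force between gauge_yellow and the fingers below 0.05 N) or (horizontal distance between gauge_blue and stand_grey below 0.015 m and z of gauge_blue in the frame of stand_grey between -0.002 and 0.012 m and angle between gauge_blue's own z axis and vertical below 0.15 rad and contact force between gauge_blue and the fingers below 0.05 N))), for 0.2 s.
At the end, for the whole second after the job is handed in: Each of the four gauges is in the stand of its own colour: within 15 mm of its axis, foot on the inner floor (under 12 mm above the stand's underside), upright within 0.15 rad, released, at rest. All stands upright within 0.1 rad and within 40 mm of their first place (horizontal distance between gauge_red and stand_red below 0.015 m and z of gauge_red in the frame of stand_red between -0.002 and 0.012 m and angle between each of gauge_red, gauge_yellow, gauge_blue, gauge_green's own z axis and vertical below 0.15 rad and linear speed of each of gauge_red, gauge_yellow, gauge_blue, gauge_green below 0.02 m/s and angular speed of each of gauge_red, gauge_yellow, gauge_blue, gauge_green below 0.3 rad/s and contact force between each of gauge_red, gauge_yellow, gauge_blue, gauge_green and the fingers below 0.05 N and horizontal distance between gauge_yellow and stand_yellow below 0.015 m and z of gauge_yellow in the frame of stand_yellow between -0.002 and 0.012 m and horizontal distance between gauge_blue and stand_blue below 0.015 m and z of gauge_blue in the frame of stand_blue between -0.002 and 0.012 m and horizontal distance between gauge_green and stand_green below 0.015 m and z of gauge_green in the frame of stand_green between -0.002 and 0.012 m and angle between each of stand_red, stand_yellow, stand_blue, stand_green, stand_grey's own z axis and vertical below 0.1 rad and distance of each of stand_red, stand_yellow, stand_blue, stand_green, stand_grey from where it was at the start of the episode below 0.04 m); the robot touches nothing.
It fails at once if a stand is tipped by more than 0.3 rad (angle between any of stand_red, stand_yellow, stand_blue, stand_green, stand_grey's own z axis and vertical above 0.3 rad).
It fails at once if the green gauge is taken out or carried off: it moves more than 30 mm (distance of gauge_green from where it was at the start of the episode above 0.03 m).
It fails at once if a gauge is dropped: it falls free faster than 0.7 m/s (from more than about 25 mm) ((linear speed of gauge_red above 0.7 m/s and contact force between gauge_red and the fingers below 0.01 N) or (linear speed of gauge_yellow above 0.7 m/s and contact force between gauge_yellow and the fingers below 0.01 N) or (linear speed of gauge_blue above 0.7 m/s and contact force between gauge_blue and the fingers below 0.01 N) or (linear speed of gauge_green above 0.7 m/s and contact force between gauge_green and the fingers below 0.01 N)).
It also fails if it takes over 120 s, if anything falls off the work surface, if the arm or the gripper's body presses on something with over 40 N, if the wrist force passes 120 N, or if a joint passes its speed limit or range.

ROBOT

A 6-joint arm with a two-finger parallel gripper is mounted at the origin on the work surface. World frame = base frame: x ahead of the robot, y to its left, z up, the work surface at z = 0. Lengths are in m, angles in rad, forces in N, time in s.
With the tool pointing down it reaches from about 0.35 to 0.975 m from the base axis. Payload 4.9 kg.
Tool frame: the origin (TCP) lies between the finger pads; the fingertips stand 8 mm ahead of it and the grasp point (between the pads) lies 11 mm behind it; z points along the fingers, y is the line along which they close (so a half turn about z gives the same grasp; the last joint's range is limited). The gripper opens to 85 mm and grips with 20 to 120 N. Pads are 22 mm wide; open, the fingers measure 114 mm over their backs; the gripper's body (76 mm by 85 mm) begins 54 mm behind the grasp point. The pads swing forward as they close: fully open they stand 13 mm farther back than shut.
Start: joints at [1.204, 0.053, 1.613, -0, 1.476, -0.119], TCP at [0.153, 0.606, 0.239] pointing down, gripper open.
Joint ranges: [-3.01, 3.01], [-1.01, 2.22], [0.06, 2.58], [-1.02, 4.17], [0.09, 2.62], [-3.14, 3.14]. Speed limits (rad/s): [2.57, 2.57, 3.14, 3.14, 3.14, 3.14].

INTERFACE

Orientations are given as a 3x3 rotation matrix whose columns are the frame's x, y, z axes.
In Python, from rig import robot, eyes gives the robot as it stands.
- The arm moves only by the shell command python3 -m jog 'ROWS' [FORCE]. ROWS is JSON, a list of rows, each an object of numbers: "grip": the opening, from 0 (shut) to 1 (fully open); "tx", "ty", "tz": the shift along the tool's x, y, z in cm; "wx", "wy", "wz": the turn, a rotation vector about the tool's x, y, z in rad. A call has exactly 8 rows; each row shifts and turns the commanded pose from where the row before left it, along the tool's axes as they then stand; what a row does not reach is not made up. A row lasts 1/8 s, in which the tool goes at most 62.5 mm and 10.7 degrees, less where a joint would pass 70% of its speed; a pose out of reach is approached as far as the arm can. A call with a gripper value outside its range is refused whole. The fingers move at their own pace and stop on an object; FORCE is the grip in N (left out, the last holds). Time passes only in rows, so rows that do not move let the fingers close, or fill a call up. It gives the time, the measured TCP pose, the force, the opening and the grip force at its end, in the units of the state.
- robot.read_state(): the state, without advancing time (a new reading comes with each control period).
- eyes.capture(name): name is "side" or "top" or "wrist"; returns a dict with "frame" (480x640x3 uint8, red, green, blue), "depth" (480x640 float32, m along the optical axis (not along the pixel's ray), 0 where there is no reading), "camera_matrix" (3x3 intrinsics, pixels), "rvec" (rotation vector, rad) and "tvec" (3), from world to camera coordinates, as OpenCV has them; the wrist camera has in their place "hand_eye" (4x4, takes a point from camera to tool coordinates, whose origin is the TCP and whose axes are the flange's). Camera axes: x right, y down, z forward; pixel columns grow to the right and rows downward; lengths in m; the calibration is good to about 2 mm. A picture is of the moment at which its call begins: read the wrist's pose just before it.
- robot.job_done(): hands the job in; it is judged then, once.
The state is a dict: "t": time; "q": joint angles; "dq": joint speeds; "joint_torque": joint torques, N m; "eef_pos": TCP position; "eef_rot": TCP orientation; "ft_force": force on the tool from outside, world axes, zero at the start; "ft_torque": the same for the moment, N m; "opening": finger opening in m; "grip_force": force on a finger pad.
Only numpy, scipy, OpenCV 4.12 (cv2) and the standard library are available. Lean on these libraries where they do the work, as an engineer would, in place of code of your own. Each camera call takes 0.05 s, during which the arm holds its last target. There are 200 camera calls.

## Working session

There is one attempt and no reset: what is moved stays moved. The work goes in short steps, Python scripts to look and compute and a shell command to move; the robot and the scene stay as the last step left them, time stands still between calls to the robot, and variables do not carry over. Pictures are saved under pics/ and viewed, at most 14 in all, crops included, and the job is handed in when it is done.

```bash
ls; mkdir -p pics; python3 - <<'E'
from rig import robot, eyes
import cv2,numpy as np
s=robot.read_state();print(s['t'],s['eef_pos'],np.round(s['eef_rot'],3),s['opening'])
for n in ['top','side']:
    c=eyes.capture(n);cv2.imwrite(f'pics/{n}1.png',c['frame'][:,:,::-1]);np.savez(f'{n}1.npz',**c)
E
```

```text
pics
0.0 [0.15309361 0.60533285 0.2380601 ] [[-0.969  0.245 -0.001]
 [ 0.245  0.969 -0.002]
 [ 0.    -0.002 -1.   ]] 0.08547542260007998
```

View pics/top1.png

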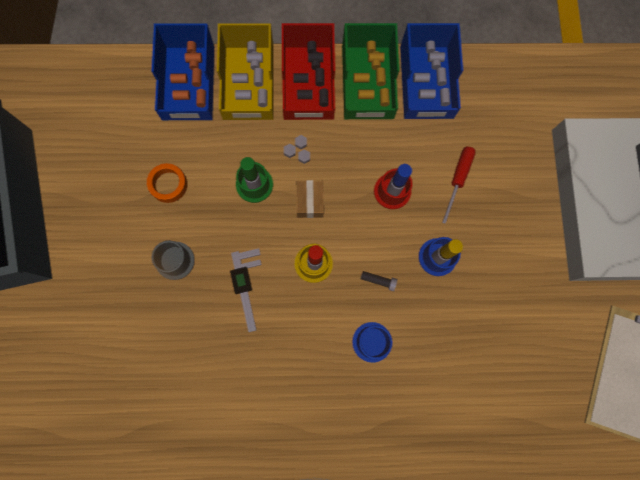

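View pics/side1.png

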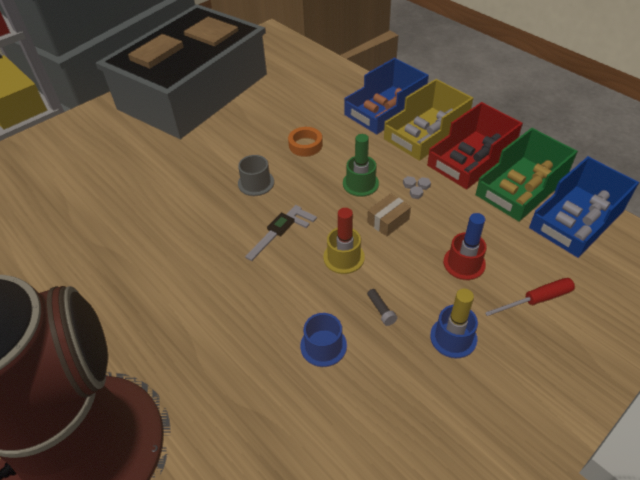

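Top picture: grey stand (173,259), green (254,181), red gauge in yellow stand (314,262), blue gauge in red stand (394,188). Blue-stand candidates are (440,257), holding the yellow gauge, and an empty cup at (372,342). Next I measure which one has the smaller y.

```bash
cat > h.py <<'E'
import cv2,numpy as np
def world(c,uv,z=None):
    "pixel -> world, on plane z (or by depth)"
    R=cv2.Rodrigues(c['rvec'])[0];t=np.ravel(c['tvec']);K=c['camera_matrix']
    d=np.linalg.inv(K)@[uv[0],uv[1],1.]
    o=-R.T@t; w=R.T@d
    s=c['depth'][int(round(uv[1])),int(round(uv[0]))] if z is None else (z-o[2])/w[2]
    return o+s*w
E
python3 - <<'E'
from h import *
c=dict(np.load('top1.npz'))
R=cv2.Rodrigues(c['rvec'])[0];t=np.ravel(c['tvec']);K=c['camera_matrix']
print('cam',np.round(-R.T@t,3))
v,u=np.mgrid[0:480,0:640]
P=np.stack([(u-K[0,2])/K[0,0],(v-K[1,2])/K[1,1],np.ones(u.shape)],-1)*c['depth'][...,None]
W=(P-t)@R
for n,(a,b) in dict(grey=(173,259),green=(254,181),yellow=(314,262),red=(394,188),blueA=(440,257),blueB=(372,342)).items():
    w=W[b-35:b+36,a-35:a+36].reshape(-1,3); g=world(c,(a,b),.01)[:2]
    w=w[np.hypot(*(w[:,:2]-g).T)<.07]
    rim=w[(w[:,2]>.045)&(w[:,2]<.054)]
    # rim centre by enclosing circle, gauge top
    ctr=cv2.minEnclosingCircle(rim[:,:2].astype(np.float32))
    top=w[w[:,2]>.108]
    print(n,np.round(g,3),'rim',np.round(ctr[0],3),round(ctr[1],4),len(rim),'top',np.round(top.mean(0),3) if len(top) else None,len(top), w[:,2].max().round(3))
cv2.imwrite('pics/crop1.png',cv2.resize(c['frame'][170:370,290:490,::-1],(600,600),interpolation=cv2.INTER_CUBIC))
E
```

```text
cam [0.346 0.009 0.895]
grey [0.5   0.253] rim [0.499 0.252] 0.0294 258 top None 0 0.053
green [0.649 0.106] rim [0.645 0.105] 0.029 218 top [0.644 0.105 0.114] 173 0.118
yellow [ 0.491 -0.007] rim [ 0.49  -0.006] 0.029 236 top [ 0.49  -0.008  0.115] 179 0.12
red [ 0.632 -0.162] rim [ 0.629 -0.16 ] 0.0291 220 top [ 0.629 -0.162  0.114] 171 0.118
blueA [ 0.497 -0.242] rim [ 0.499 -0.239] 0.0291 228 top [ 0.497 -0.239  0.114] 182 0.118
blueB [ 0.344 -0.109] rim [ 0.345 -0.11 ] 0.0289 247 top None 0 0.054
```

View pics/crop1.png

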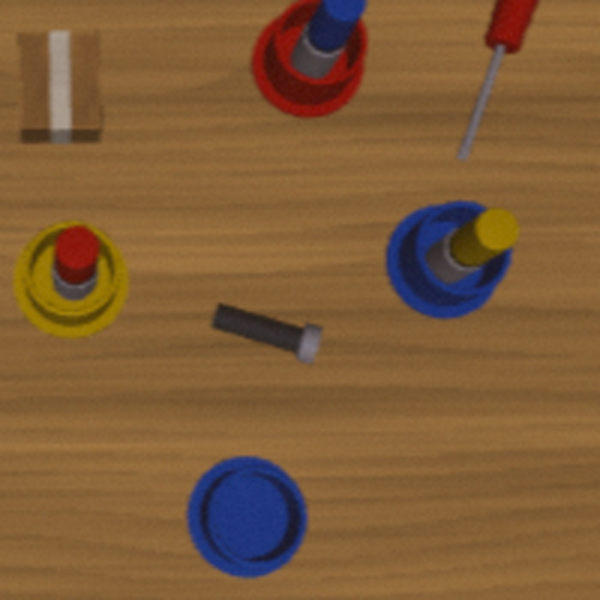

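Blue candidates: (440,257), holding the yellow gauge, at y=-0.239, and (372,342), empty, at y=-0.110. The crop shows both, at (448,258) and (247,517). The one at (440,257) is farthest right, so it is stand_blue, and the empty cup is the look-alike.

Order of moves:
1. Red → grey
2. Yellow → yellow
3. Blue → blue
4. Red → red

```bash
python3 -m jog '[{"grip":1,"wz":-0.125},{"grip":1,"wz":-0.122},{"grip":1,"tx":-2.8,"ty":-5.1},{"grip":1,"tx":-2.8,"ty":-5.1},{"grip":1,"tx":-2.8,"ty":-5.1},{"grip":1,"tx":-2.8,"ty":-5.1},{"grip":1,"tx":-2.8,"ty":-5.1},{"grip":1,"tx":-2.8,"ty":-5.1}]' 40
python3 -m jog '[{"grip":1,"tx":-2.8,"ty":-5.1},{"grip":1,"tx":-2.8,"ty":-5.1},{"grip":1,"tx":-2.8,"ty":-5.1},{"grip":1,"tx":-2.8,"ty":-5.1},{"grip":1,"tx":-2.8,"ty":-5.1},{"grip":1,"tx":-2.8,"ty":-5.1},{"grip":1},{"grip":1}]'
```

```text
invalid input at $[0]: expected keys grip, tx, ty, tz, wx, wy, wz
invalid input at $[0]: expected keys grip, tx, ty, tz, wx, wy, wz
```

```bash
python3 -m jog '[{"grip":1,"tx":0,"ty":0,"tz":0,"wx":0,"wy":0,"wz":-0.125},{"grip":1,"tx":0,"ty":0,"tz":0,"wx":0,"wy":0,"wz":-0.122},{"grip":1,"tx":-2.8,"ty":-5.1,"tz":0,"wx":0,"wy":0,"wz":0},{"grip":1,"tx":-2.8,"ty":-5.1,"tz":0,"wx":0,"wy":0,"wz":0},{"grip":1,"tx":-2.8,"ty":-5.1,"tz":0,"wx":0,"wy":0,"wz":0},{"grip":1,"tx":-2.8,"ty":-5.1,"tz":0,"wx":0,"wy":0,"wz":0},{"grip":1,"tx":-2.8,"ty":-5.1,"tz":0,"wx":0,"wy":0,"wz":0},{"grip":1,"tx":-2.8,"ty":-5.1,"tz":0,"wx":0,"wy":0,"wz":0}]' 40
python3 -m jog '[{"grip":1,"tx":-2.8,"ty":-5.1,"tz":0,"wx":0,"wy":0,"wz":0},{"grip":1,"tx":-2.8,"ty":-5.1,"tz":0,"wx":0,"wy":0,"wz":0},{"grip":1,"tx":-2.8,"ty":-5.1,"tz":0,"wx":0,"wy":0,"wz":0},{"grip":1,"tx":-2.8,"ty":-5.1,"tz":0,"wx":0,"wy":0,"wz":0},{"grip":1,"tx":-2.8,"ty":-5.1,"tz":0,"wx":0,"wy":0,"wz":0},{"grip":1,"tx":-2.8,"ty":-5.1,"tz":0,"wx":0,"wy":0,"wz":0},{"grip":1,"tx":0,"ty":0,"tz":0,"wx":0,"wy":0,"wz":0},{"grip":1,"tx":0,"ty":0,"tz":0,"wx":0,"wy":0,"wz":0}]'
python3 -c "
from rig import robot;import numpy as np
s=robot.read_state();print(s['eef_pos'],np.round(s['eef_rot'],3))"
```

```text
t: 1.1
eef_pos: [0.3213, 0.298, 0.2389]
eef_rot: [[-1.0, 0.0, -0.0], [0.0, 1.0, -0.0], [0.0, -0.0, -1.0]]
ft_force: [1.2, 0.0, 0.4]
opening: 0.0857
grip_force: 0.0
t: 2.1
eef_pos: [0.4884, -0.0063, 0.2387]
eef_rot: [[-1.0, 0.001, -0.001], [0.001, 1.0, 0.001], [0.001, 0.001, -1.0]]
ft_force: [-0.8, 0.8, -0.3]
opening: 0.0853
grip_force: 0.0
[ 0.48840819 -0.00625837  0.23871719] [[-1.     0.001 -0.001]
 [ 0.001  1.     0.001]
 [ 0.001  0.001 -1.   ]]
```

```bash
cat > w.py <<'E'
from rig import robot, eyes
from h import *
import sys
s=robot.read_state();c=eyes.capture('wrist')
K=c['camera_matrix'];H=c['hand_eye'];R=np.array(s['eef_rot']);p=np.array(s['eef_pos'])
v,u=np.mgrid[0:480,0:640]
P=np.stack([(u-K[0,2])/K[0,0],(v-K[1,2])/K[1,1],np.ones(u.shape)],-1)*c['depth'][...,None]
W=((P@H[:3,:3].T+H[:3,3])@R.T+p); W[c['depth']==0]=9
def near(g,zlo,zhi,r=.05):
    m=(np.hypot(W[...,0]-g[0],W[...,1]-g[1])<r)&(W[...,2]>zlo)&(W[...,2]<zhi); w=W[m]
    if len(w)<20: return None
    return [np.round(x,4) for x in cv2.minEnclosingCircle(w[:,:2].astype(np.float32))],len(w),np.round(np.median(w,0),3)
g=[float(x) for x in sys.argv[1:3]]
print('top',near(g,.11,.125,.03));print('rim',near(g,.046,.054));print('eef',p)
if len(sys.argv)>3: cv2.imwrite(sys.argv[3],c['frame'][:,:,::-1])
E
python3 w.py .49 -.007 pics/w1.png
```

```text
top ([array([ 0.4906, -0.0074]), np.float64(0.0125)], 1105, array([ 0.49 , -0.007,  0.115]))
rim ([array([ 0.49  , -0.0052]), np.float64(0.0291)], 995, array([ 0.48 , -0.004,  0.05 ]))
eef [ 0.48840819 -0.00625837  0.23871719]
```

View pics/w1.png

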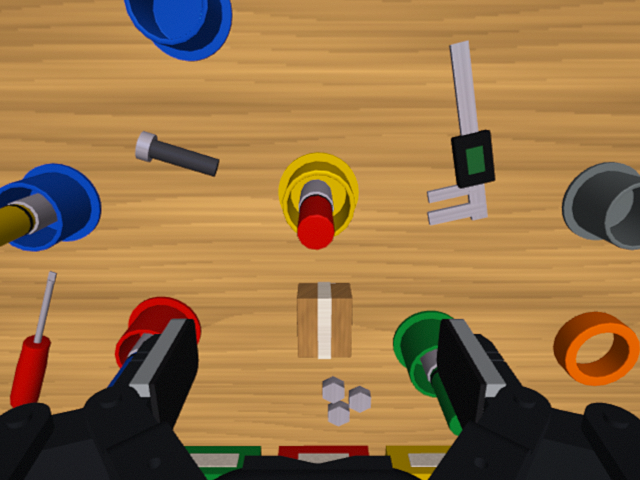

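Wrist picture: red gauge at (316,230) in the yellow stand, with both fingers clear of it. Measured centre is (0.4906, -0.0074). Now I descend and grip.

```bash
python3 -m jog '[{"grip":1,"tx":-0.2,"ty":-0.1,"tz":3,"wx":0,"wy":0,"wz":0},{"grip":1,"tx":0,"ty":0,"tz":3,"wx":0,"wy":0,"wz":0},{"grip":1,"tx":0,"ty":0,"tz":3,"wx":0,"wy":0,"wz":0},{"grip":1,"tx":0,"ty":0,"tz":3,"wx":0,"wy":0,"wz":0},{"grip":1,"tx":0,"ty":0,"tz":2.5,"wx":0,"wy":0,"wz":0},{"grip":1,"tx":0,"ty":0,"tz":1.4,"wx":0,"wy":0,"wz":0},{"grip":1,"tx":0,"ty":0,"tz":0,"wx":0,"wy":0,"wz":0},{"grip":0.6,"tx":0,"ty":0,"tz":0,"wx":0,"wy":0,"wz":0}]'
python3 -m jog '[{"grip":0.5,"tx":0,"ty":0,"tz":0,"wx":0,"wy":0,"wz":0},{"grip":0.4,"tx":0,"ty":0,"tz":0,"wx":0,"wy":0,"wz":0},{"grip":0.3,"tx":0,"ty":0,"tz":0,"wx":0,"wy":0,"wz":0},{"grip":0.1,"tx":0,"ty":0,"tz":0,"wx":0,"wy":0,"wz":0},{"grip":0,"tx":0,"ty":0,"tz":0,"wx":0,"wy":0,"wz":0},{"grip":0,"tx":0,"ty":0,"tz":0,"wx":0,"wy":0,"wz":0},{"grip":0,"tx":0,"ty":0,"tz":0,"wx":0,"wy":0,"wz":0},{"grip":0,"tx":0,"ty":0,"tz":0,"wx":0,"wy":0,"wz":0}]'
```

```text
t: 3.15
eef_pos: [0.4916, -0.0072, 0.0816]
eef_rot: [[-1.0, 0.0, 0.002], [0.0, 1.0, -0.0], [-0.002, -0.0, -1.0]]
ft_force: [-0.7, -0.4, -0.4]
opening: 0.0698
grip_force: 0.0
t: 4.15
eef_pos: [0.4912, -0.0074, 0.0808]
eef_rot: [[-1.0, 0.001, 0.001], [0.001, 1.0, -0.0], [-0.001, -0.0, -1.0]]
ft_force: [-0.3, -0.1, 5.4]
opening: 0.0241
grip_force: 39.4
```

```bash
python3 -m jog '[{"grip":0,"tx":0,"ty":0,"tz":-0.3,"wx":0,"wy":0,"wz":0},{"grip":0,"tx":0,"ty":0,"tz":-0.7,"wx":0,"wy":0,"wz":0},{"grip":0,"tx":0,"ty":0,"tz":-1.5,"wx":0,"wy":0,"wz":0},{"grip":0,"tx":0,"ty":0,"tz":-2,"wx":0,"wy":0,"wz":0},{"grip":0,"tx":0,"ty":0,"tz":-2.5,"wx":0,"wy":0,"wz":0},{"grip":0,"tx":0,"ty":0,"tz":-2,"wx":0,"wy":0,"wz":0},{"grip":0,"tx":0,"ty":0,"tz":0,"wx":0,"wy":0,"wz":0},{"grip":0,"tx":0,"ty":0,"tz":0,"wx":0,"wy":0,"wz":0}]'
python3 -m jog '[{"grip":0,"tx":-0.1,"ty":2,"tz":0,"wx":0,"wy":0,"wz":0},{"grip":0,"tx":-0.1,"ty":4,"tz":0,"wx":0,"wy":0,"wz":0},{"grip":0,"tx":-0.2,"ty":5,"tz":0,"wx":0,"wy":0,"wz":0},{"grip":0,"tx":-0.2,"ty":5,"tz":0,"wx":0,"wy":0,"wz":0},{"grip":0,"tx":-0.2,"ty":5,"tz":0,"wx":0,"wy":0,"wz":0},{"grip":0,"tx":-0.1,"ty":3,"tz":0,"wx":0,"wy":0,"wz":0},{"grip":0,"tx":0,"ty":2,"tz":0,"wx":0,"wy":0,"wz":0},{"grip":0,"tx":0,"ty":0,"tz":0,"wx":0,"wy":0,"wz":0}]'
python3 w.py .5 .253 pics/w2.png
```

```text
t: 5.15
eef_pos: [0.4904, -0.0073, 0.1698]
eef_rot: [[-1.0, 0.001, -0.001], [0.001, 1.0, 0.0], [0.001, 0.0, -1.0]]
ft_force: [0.3, -0.1, -2.6]
opening: 0.024
grip_force: 39.3
t: 6.15
eef_pos: [0.4994, 0.2531, 0.1693]
eef_rot: [[-1.0, -0.001, -0.002], [-0.001, 1.0, -0.001], [0.002, -0.001, -1.0]]
ft_force: [0.1, -0.6, -1.8]
opening: 0.0239
grip_force: 39.7
top ([array([0.4971, 0.2531]), np.float64(0.0139)], 572, array([0.487, 0.253, 0.118]))
rim ([array([0.4984, 0.252 ]), np.float64(0.0289)], 1387, array([0.488, 0.251, 0.05 ]))
eef [0.49943872 0.25305955 0.1693277 ]
```

View pics/w2.png

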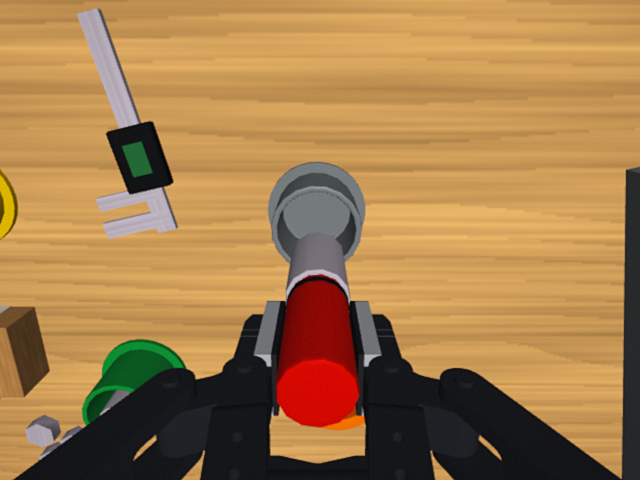

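Picture: red gauge hanging at (318,340), upright, directly over the grey cup at (316,215). Lowering it.

```bash
python3 -m jog '[{"grip":0,"tx":0,"ty":-0.1,"tz":1,"wx":0,"wy":0,"wz":0},{"grip":0,"tx":0,"ty":0,"tz":2,"wx":0,"wy":0,"wz":0},{"grip":0,"tx":0,"ty":0,"tz":2,"wx":0,"wy":0,"wz":0},{"grip":0,"tx":0,"ty":0,"tz":2,"wx":0,"wy":0,"wz":0},{"grip":0,"tx":0,"ty":0,"tz":1,"wx":0,"wy":0,"wz":0},{"grip":0,"tx":0,"ty":0,"tz":0.4,"wx":0,"wy":0,"wz":0},{"grip":0,"tx":0,"ty":0,"tz":0.3,"wx":0,"wy":0,"wz":0},{"grip":0,"tx":0,"ty":0,"tz":0,"wx":0,"wy":0,"wz":0}]'
```

```text
t: 7.2
eef_pos: [0.5004, 0.2518, 0.0838]
eef_rot: [[-1.0, 0.001, 0.001], [0.001, 1.0, 0.0], [-0.001, 0.0, -1.0]]
ft_force: [0.6, -0.6, -1.9]
opening: 0.0244
grip_force: 39.7
```

```bash
python3 -m jog '[{"grip":0,"tx":0,"ty":0,"tz":0.1,"wx":0,"wy":0,"wz":0},{"grip":0,"tx":0,"ty":0,"tz":0.1,"wx":0,"wy":0,"wz":0},{"grip":0,"tx":0,"ty":0,"tz":0,"wx":0,"wy":0,"wz":0},{"grip":0.3,"tx":0,"ty":0,"tz":0,"wx":0,"wy":0,"wz":0},{"grip":0.4,"tx":0,"ty":0,"tz":0,"wx":0,"wy":0,"wz":0},{"grip":0.6,"tx":0,"ty":0,"tz":0,"wx":0,"wy":0,"wz":0},{"grip":0.9,"tx":0,"ty":0,"tz":0,"wx":0,"wy":0,"wz":0},{"grip":1,"tx":0,"ty":0,"tz":0,"wx":0,"wy":0,"wz":0}]'
python3 -m jog '[{"grip":1,"tx":0,"ty":0,"tz":-1,"wx":0,"wy":0,"wz":0},{"grip":1,"tx":0,"ty":0,"tz":-2,"wx":0,"wy":0,"wz":0},{"grip":1,"tx":0,"ty":0,"tz":-3,"wx":0,"wy":0,"wz":0},{"grip":1,"tx":0,"ty":0,"tz":-3,"wx":0,"wy":0,"wz":0},{"grip":1,"tx":0,"ty":0,"tz":-3,"wx":0,"wy":0,"wz":0},{"grip":1,"tx":0,"ty":0,"tz":-2,"wx":0,"wy":0,"wz":0},{"grip":1,"tx":0,"ty":0,"tz":-1.7,"wx":0,"wy":0,"wz":0},{"grip":1,"tx":0,"ty":0,"tz":0,"wx":0,"wy":0,"wz":0}]'
python3 w.py .5 .253 pics/w3.png
```

```text
t: 8.2
eef_pos: [0.5, 0.2516, 0.0814]
eef_rot: [[-1.0, 0.001, 0.0], [0.001, 1.0, 0.0], [-0.0, 0.0, -1.0]]
ft_force: [0.1, 0.6, 0.1]
opening: 0.0841
grip_force: 0.0
t: 9.2
eef_pos: [0.5007, 0.2519, 0.24]
eef_rot: [[-1.0, 0.001, 0.003], [0.001, 1.0, 0.001], [-0.003, 0.001, -1.0]]
ft_force: [0.6, 0.1, 0.2]
opening: 0.0853
grip_force: 0.0
top ([array([0.4995, 0.2515]), np.float64(0.0125)], 1108, array([0.499, 0.252, 0.115]))
rim ([array([0.4987, 0.2524]), np.float64(0.029)], 1006, array([0.489, 0.252, 0.05 ]))
eef [0.50067119 0.25186013 0.24002306]
```

View pics/w3.png

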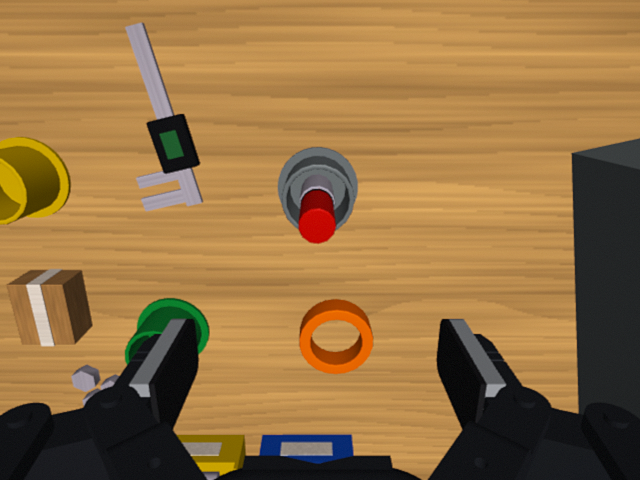

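Picture: red gauge at (317,222), standing centred in the grey stand. Next is the yellow gauge in the blue stand.

```bash
python3 -m jog '[{"grip":1,"tx":0,"ty":-3,"tz":0,"wx":0,"wy":0,"wz":0},{"grip":1,"tx":0,"ty":-5,"tz":0,"wx":0,"wy":0,"wz":0},{"grip":1,"tx":0,"ty":-5,"tz":0,"wx":0,"wy":0,"wz":0},{"grip":1,"tx":0,"ty":-5,"tz":0,"wx":0,"wy":0,"wz":0},{"grip":1,"tx":0,"ty":-5,"tz":0,"wx":0,"wy":0,"wz":0},{"grip":1,"tx":0,"ty":-5,"tz":0,"wx":0,"wy":0,"wz":0},{"grip":1,"tx":0.1,"ty":-5,"tz":0,"wx":0,"wy":0,"wz":0},{"grip":1,"tx":0.1,"ty":-5,"tz":0,"wx":0,"wy":0,"wz":0}]'
python3 -m jog '[{"grip":1,"tx":0.1,"ty":-5,"tz":0,"wx":0,"wy":0,"wz":0},{"grip":1,"tx":0,"ty":-4.1,"tz":0,"wx":0,"wy":0,"wz":0},{"grip":1,"tx":0,"ty":-2,"tz":0,"wx":0,"wy":0,"wz":0},{"grip":1,"tx":0,"ty":0,"tz":0,"wx":0,"wy":0,"wz":0},{"grip":1,"tx":0,"ty":0,"tz":0,"wx":0,"wy":0,"wz":0},{"grip":1,"tx":0,"ty":0,"tz":0,"wx":0,"wy":0,"wz":0},{"grip":1,"tx":0,"ty":0,"tz":0,"wx":0,"wy":0,"wz":0},{"grip":1,"tx":0,"ty":0,"tz":0,"wx":0,"wy":0,"wz":0}]'
python3 w.py .498 -.239
```

```text
t: 10.25
eef_pos: [0.4967, -0.1297, 0.2365]
eef_rot: [[-1.0, 0.001, -0.003], [0.001, 1.0, 0.001], [0.003, 0.001, -1.0]]
ft_force: [0.5, 0.7, 0.4]
opening: 0.0852
grip_force: 0.0
t: 11.25
eef_pos: [0.4967, -0.2389, 0.2385]
eef_rot: [[-1.0, 0.0, 0.0], [0.0, 1.0, -0.0], [-0.0, -0.0, -1.0]]
ft_force: [0.6, -0.0, 0.4]
opening: 0.0855
grip_force: 0.0
top ([array([ 0.4978, -0.2393]), np.float64(0.0125)], 1111, array([ 0.497, -0.239,  0.115]))
rim ([array([ 0.4993, -0.2392]), np.float64(0.0291)], 992, array([ 0.489, -0.239,  0.05 ]))
eef [ 0.49674335 -0.23889448  0.2384558 ]
```

```bash
python3 -m jog '[{"grip":1,"tx":-0.1,"ty":0,"tz":3,"wx":0,"wy":0,"wz":0},{"grip":1,"tx":0,"ty":0,"tz":3,"wx":0,"wy":0,"wz":0},{"grip":1,"tx":0,"ty":0,"tz":3,"wx":0,"wy":0,"wz":0},{"grip":1,"tx":0,"ty":0,"tz":3,"wx":0,"wy":0,"wz":0},{"grip":1,"tx":0,"ty":0,"tz":2.5,"wx":0,"wy":0,"wz":0},{"grip":1,"tx":0,"ty":0,"tz":1.4,"wx":0,"wy":0,"wz":0},{"grip":1,"tx":0,"ty":0,"tz":0,"wx":0,"wy":0,"wz":0},{"grip":0.6,"tx":0,"ty":0,"tz":0,"wx":0,"wy":0,"wz":0}]'
python3 -m jog '[{"grip":0.5,"tx":0,"ty":0,"tz":0,"wx":0,"wy":0,"wz":0},{"grip":0.4,"tx":0,"ty":0,"tz":0,"wx":0,"wy":0,"wz":0},{"grip":0.3,"tx":0,"ty":0,"tz":0,"wx":0,"wy":0,"wz":0},{"grip":0.1,"tx":0,"ty":0,"tz":0,"wx":0,"wy":0,"wz":0},{"grip":0,"tx":0,"ty":0,"tz":0,"wx":0,"wy":0,"wz":0},{"grip":0,"tx":0,"ty":0,"tz":0,"wx":0,"wy":0,"wz":0},{"grip":0,"tx":0,"ty":0,"tz":0,"wx":0,"wy":0,"wz":0},{"grip":0,"tx":0,"ty":0,"tz":0,"wx":0,"wy":0,"wz":0}]'
python3 -m jog '[{"grip":0,"tx":0,"ty":0,"tz":-0.3,"wx":0,"wy":0,"wz":0},{"grip":0,"tx":0,"ty":0,"tz":-0.7,"wx":0,"wy":0,"wz":0},{"grip":0,"tx":0,"ty":0,"tz":-1.5,"wx":0,"wy":0,"wz":0},{"grip":0,"tx":0,"ty":0,"tz":-2,"wx":0,"wy":0,"wz":0},{"grip":0,"tx":0,"ty":0,"tz":-2.5,"wx":0,"wy":0,"wz":0},{"grip":0,"tx":0,"ty":0,"tz":-2,"wx":0,"wy":0,"wz":0},{"grip":0,"tx":0,"ty":0,"tz":0,"wx":0,"wy":0,"wz":0},{"grip":0,"tx":0,"ty":0,"tz":0,"wx":0,"wy":0,"wz":0}]'
```

```text
t: 12.3
eef_pos: [0.4984, -0.2399, 0.0806]
eef_rot: [[-1.0, 0.001, 0.002], [0.001, 1.0, -0.001], [-0.002, -0.001, -1.0]]
ft_force: [0.2, 0.5, 0.2]
opening: 0.0694
grip_force: 0.0
t: 13.3
eef_pos: [0.4979, -0.2395, 0.0798]
eef_rot: [[-1.0, 0.001, 0.001], [0.001, 1.0, -0.0], [-0.001, -0.0, -1.0]]
ft_force: [1.2, 1.1, 4.5]
opening: 0.024
grip_force: 39.4
t: 14.3
eef_pos: [0.4973, -0.2392, 0.1688]
eef_rot: [[-1.0, 0.001, -0.001], [0.001, 1.0, 0.001], [0.001, 0.001, -1.0]]
ft_force: [0.0, 0.1, -1.6]
opening: 0.0241
grip_force: 39.3
```

```bash
python3 -m jog '[{"grip":0,"tx":0.1,"ty":2,"tz":0,"wx":0,"wy":0,"wz":0},{"grip":0,"tx":0.1,"ty":4,"tz":0,"wx":0,"wy":0,"wz":0},{"grip":0,"tx":0.2,"ty":5,"tz":0,"wx":0,"wy":0,"wz":0},{"grip":0,"tx":0.2,"ty":5,"tz":0,"wx":0,"wy":0,"wz":0},{"grip":0,"tx":0.1,"ty":4,"tz":0,"wx":0,"wy":0,"wz":0},{"grip":0,"tx":0,"ty":2,"tz":0,"wx":0,"wy":0,"wz":0},{"grip":0,"tx":0,"ty":1.4,"tz":0,"wx":0,"wy":0,"wz":0},{"grip":0,"tx":0,"ty":0,"tz":0,"wx":0,"wy":0,"wz":0}]'
python3 w.py .49 -.0055 pics/w4.png
```

```text
t: 15.3
eef_pos: [0.4903, -0.0045, 0.1687]
eef_rot: [[-1.0, -0.001, -0.001], [-0.001, 1.0, 0.0], [0.001, 0.0, -1.0]]
ft_force: [0.6, 0.4, -1.0]
opening: 0.0243
grip_force: 39.5
top ([array([ 0.4887, -0.0048]), np.float64(0.0139)], 595, array([ 0.478, -0.004,  0.118]))
rim ([array([ 0.49  , -0.0054]), np.float64(0.029)], 1382, array([ 0.479, -0.007,  0.05 ]))
eef [ 0.49028441 -0.00447459  0.16869586]
```

View pics/w4.png

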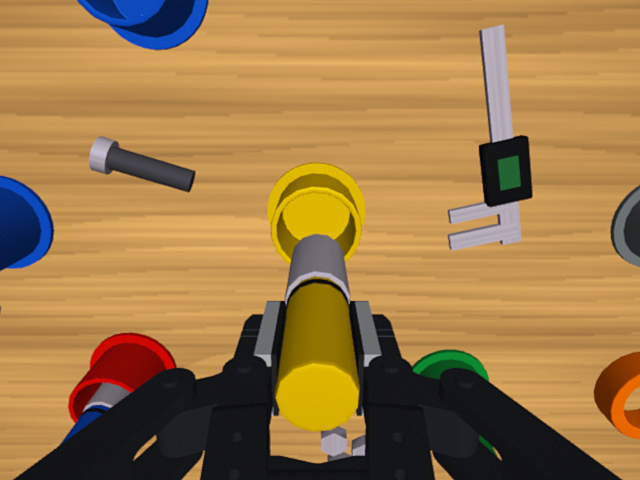

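Picture: yellow gauge at (317,345), upright over the yellow cup at (316,218). Lowering and releasing.

```bash
python3 -m jog '[{"grip":0,"tx":0,"ty":-0.1,"tz":1,"wx":0,"wy":0,"wz":0},{"grip":0,"tx":0,"ty":0,"tz":2,"wx":0,"wy":0,"wz":0},{"grip":0,"tx":0,"ty":0,"tz":2,"wx":0,"wy":0,"wz":0},{"grip":0,"tx":0,"ty":0,"tz":2,"wx":0,"wy":0,"wz":0},{"grip":0,"tx":0,"ty":0,"tz":1,"wx":0,"wy":0,"wz":0},{"grip":0,"tx":0,"ty":0,"tz":0.5,"wx":0,"wy":0,"wz":0},{"grip":0,"tx":0,"ty":0,"tz":0.3,"wx":0,"wy":0,"wz":0},{"grip":0,"tx":0,"ty":0,"tz":0,"wx":0,"wy":0,"wz":0}]'
python3 -m jog '[{"grip":0,"tx":0,"ty":0,"tz":0.1,"wx":0,"wy":0,"wz":0},{"grip":0,"tx":0,"ty":0,"tz":0,"wx":0,"wy":0,"wz":0},{"grip":0,"tx":0,"ty":0,"tz":0,"wx":0,"wy":0,"wz":0},{"grip":0.3,"tx":0,"ty":0,"tz":0,"wx":0,"wy":0,"wz":0},{"grip":0.4,"tx":0,"ty":0,"tz":0,"wx":0,"wy":0,"wz":0},{"grip":0.6,"tx":0,"ty":0,"tz":0,"wx":0,"wy":0,"wz":0},{"grip":0.9,"tx":0,"ty":0,"tz":0,"wx":0,"wy":0,"wz":0},{"grip":1,"tx":0,"ty":0,"tz":0,"wx":0,"wy":0,"wz":0}]'
python3 -m jog '[{"grip":1,"tx":0,"ty":0,"tz":-1,"wx":0,"wy":0,"wz":0},{"grip":1,"tx":0,"ty":0,"tz":-2,"wx":0,"wy":0,"wz":0},{"grip":1,"tx":0,"ty":0,"tz":-3,"wx":0,"wy":0,"wz":0},{"grip":1,"tx":0,"ty":0,"tz":-3,"wx":0,"wy":0,"wz":0},{"grip":1,"tx":0,"ty":0,"tz":-3,"wx":0,"wy":0,"wz":0},{"grip":1,"tx":0,"ty":0,"tz":-2,"wx":0,"wy":0,"wz":0},{"grip":1,"tx":0,"ty":0,"tz":-1.9,"wx":0,"wy":0,"wz":0},{"grip":1,"tx":0,"ty":0,"tz":0,"wx":0,"wy":0,"wz":0}]'
python3 w.py .49 -.0055
```

```text
t: 16.35
eef_pos: [0.4911, -0.0065, 0.0817]
eef_rot: [[-1.0, 0.001, 0.001], [0.001, 1.0, -0.0], [-0.001, -0.0, -1.0]]
ft_force: [-0.3, -0.5, -1.2]
opening: 0.0243
grip_force: 39.5
t: 17.35
eef_pos: [0.4908, -0.0064, 0.0803]
eef_rot: [[-1.0, 0.001, -0.0], [0.001, 1.0, 0.0], [0.0, 0.0, -1.0]]
ft_force: [-0.1, -0.9, 1.1]
opening: 0.0846
grip_force: 0.0
t: 18.35
eef_pos: [0.4916, -0.0065, 0.241]
eef_rot: [[-1.0, 0.001, 0.003], [0.001, 1.0, -0.0], [-0.003, -0.0, -1.0]]
ft_force: [-0.7, -0.4, -0.2]
opening: 0.0854
grip_force: 0.0
top ([array([ 0.491 , -0.0064]), np.float64(0.0125)], 1095, array([ 0.49 , -0.006,  0.115]))
rim ([array([ 0.4899, -0.0053]), np.float64(0.029)], 996, array([ 0.48 , -0.005,  0.05 ]))
eef [ 0.4915685  -0.00650792  0.24097765]
```

Yellow is seated within about 2 mm of its stand's axis. Next is the blue gauge in the red stand.

```bash
python3 -m jog '[{"grip":1,"tx":-1.9,"ty":-2.1,"tz":0,"wx":0,"wy":0,"wz":0},{"grip":1,"tx":-3,"ty":-3.5,"tz":0,"wx":0,"wy":0,"wz":0},{"grip":1,"tx":-4,"ty":-4.5,"tz":0,"wx":0,"wy":0,"wz":0},{"grip":1,"tx":-3,"ty":-3.5,"tz":0,"wx":0,"wy":0,"wz":0},{"grip":1,"tx":-2,"ty":-2,"tz":0,"wx":0,"wy":0,"wz":0},{"grip":1,"tx":0,"ty":0,"tz":0,"wx":0,"wy":0,"wz":0},{"grip":1,"tx":0,"ty":0,"tz":0,"wx":0,"wy":0,"wz":0},{"grip":1,"tx":0,"ty":0,"tz":0,"wx":0,"wy":0,"wz":0}]'
python3 w.py .629 -.162 pics/w5.png
```

```text
t: 19.4
eef_pos: [0.629, -0.1615, 0.239]
eef_rot: [[-1.0, -0.0, -0.001], [-0.0, 1.0, 0.0], [0.001, 0.0, -1.0]]
ft_force: [0.4, 0.7, 0.6]
opening: 0.0857
grip_force: 0.0
top ([array([ 0.6307, -0.162 ]), np.float64(0.0126)], 1109, array([ 0.63 , -0.162,  0.115]))
rim ([array([ 0.6299, -0.1598]), np.float64(0.029)], 1004, array([ 0.62 , -0.159,  0.05 ]))
eef [ 0.62900144 -0.16145953  0.23897695]
```

View pics/w5.png

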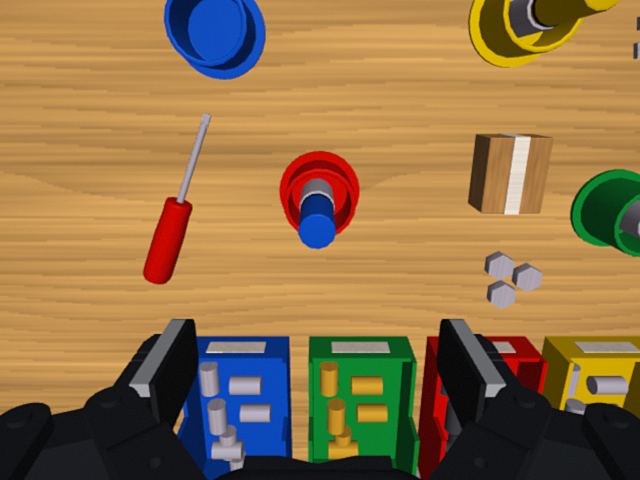

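Picture: blue gauge at (317,230) in the red stand, clear of the screwdriver and bins. Picking it up.

```bash
python3 -m jog '[{"grip":1,"tx":-0.1,"ty":0,"tz":3,"wx":0,"wy":0,"wz":0},{"grip":1,"tx":0,"ty":0,"tz":3,"wx":0,"wy":0,"wz":0},{"grip":1,"tx":0,"ty":0,"tz":3,"wx":0,"wy":0,"wz":0},{"grip":1,"tx":0,"ty":0,"tz":3,"wx":0,"wy":0,"wz":0},{"grip":1,"tx":0,"ty":0,"tz":2.5,"wx":0,"wy":0,"wz":0},{"grip":1,"tx":0,"ty":0,"tz":1.4,"wx":0,"wy":0,"wz":0},{"grip":1,"tx":0,"ty":0,"tz":0,"wx":0,"wy":0,"wz":0},{"grip":0.6,"tx":0,"ty":0,"tz":0,"wx":0,"wy":0,"wz":0}]'
python3 -m jog '[{"grip":0.5,"tx":0,"ty":0,"tz":0,"wx":0,"wy":0,"wz":0},{"grip":0.4,"tx":0,"ty":0,"tz":0,"wx":0,"wy":0,"wz":0},{"grip":0.3,"tx":0,"ty":0,"tz":0,"wx":0,"wy":0,"wz":0},{"grip":0.1,"tx":0,"ty":0,"tz":0,"wx":0,"wy":0,"wz":0},{"grip":0,"tx":0,"ty":0,"tz":0,"wx":0,"wy":0,"wz":0},{"grip":0,"tx":0,"ty":0,"tz":0,"wx":0,"wy":0,"wz":0},{"grip":0,"tx":0,"ty":0,"tz":0,"wx":0,"wy":0,"wz":0},{"grip":0,"tx":0,"ty":0,"tz":0,"wx":0,"wy":0,"wz":0}]'
python3 -m jog '[{"grip":0,"tx":0,"ty":0,"tz":-0.3,"wx":0,"wy":0,"wz":0},{"grip":0,"tx":0,"ty":0,"tz":-0.7,"wx":0,"wy":0,"wz":0},{"grip":0,"tx":0,"ty":0,"tz":-1.5,"wx":0,"wy":0,"wz":0},{"grip":0,"tx":0,"ty":0,"tz":-2,"wx":0,"wy":0,"wz":0},{"grip":0,"tx":0,"ty":0,"tz":-2.5,"wx":0,"wy":0,"wz":0},{"grip":0,"tx":0,"ty":0,"tz":-2,"wx":0,"wy":0,"wz":0},{"grip":0,"tx":0,"ty":0,"tz":0,"wx":0,"wy":0,"wz":0},{"grip":0,"tx":0,"ty":0,"tz":0,"wx":0,"wy":0,"wz":0}]'
```

```text
t: 20.45
eef_pos: [0.6315, -0.1627, 0.0818]
eef_rot: [[-1.0, 0.001, 0.002], [0.001, 1.0, -0.001], [-0.002, -0.001, -1.0]]
ft_force: [-0.1, 0.1, -0.0]
opening: 0.0699
grip_force: 0.0
t: 21.45
eef_pos: [0.631, -0.1624, 0.0808]
eef_rot: [[-1.0, 0.001, 0.001], [0.001, 1.0, 0.0], [-0.001, 0.0, -1.0]]
ft_force: [-0.4, 1.3, 4.5]
opening: 0.0242
grip_force: 39.6
t: 22.45
eef_pos: [0.6303, -0.1623, 0.1697]
eef_rot: [[-1.0, 0.001, -0.001], [0.001, 1.0, 0.0], [0.001, 0.0, -1.0]]
ft_force: [-0.4, -0.2, -2.1]
opening: 0.0242
grip_force: 39.3
```

Move to the blue stand at (0.4993, -0.2392): dx -0.131, dy -0.077.

```bash
python3 -m jog '[{"grip":0,"tx":1.5,"ty":-0.9,"tz":0,"wx":0,"wy":0,"wz":0},{"grip":0,"tx":3,"ty":-1.7,"tz":0,"wx":0,"wy":0,"wz":0},{"grip":0,"tx":3,"ty":-1.8,"tz":0,"wx":0,"wy":0,"wz":0},{"grip":0,"tx":3,"ty":-1.8,"tz":0,"wx":0,"wy":0,"wz":0},{"grip":0,"tx":1.6,"ty":-1,"tz":0,"wx":0,"wy":0,"wz":0},{"grip":0,"tx":1,"ty":-0.5,"tz":0,"wx":0,"wy":0,"wz":0},{"grip":0,"tx":0,"ty":0,"tz":0,"wx":0,"wy":0,"wz":0},{"grip":0,"tx":0,"ty":0,"tz":0,"wx":0,"wy":0,"wz":0}]'
python3 w.py .4993 -.2392 pics/w6.png
```

```text
t: 23.45
eef_pos: [0.5002, -0.2391, 0.1704]
eef_rot: [[-1.0, 0.0, 0.0], [0.0, 1.0, 0.0], [-0.0, 0.0, -1.0]]
ft_force: [0.3, 0.7, -0.4]
opening: 0.0239
grip_force: 39.3
top ([array([ 0.4982, -0.2386]), np.float64(0.0139)], 566, array([ 0.488, -0.239,  0.118]))
rim ([array([ 0.4991, -0.2391]), np.float64(0.029)], 1375, array([ 0.488, -0.239,  0.05 ]))
eef [ 0.5001726  -0.23909078  0.17037234]
```

View pics/w6.png

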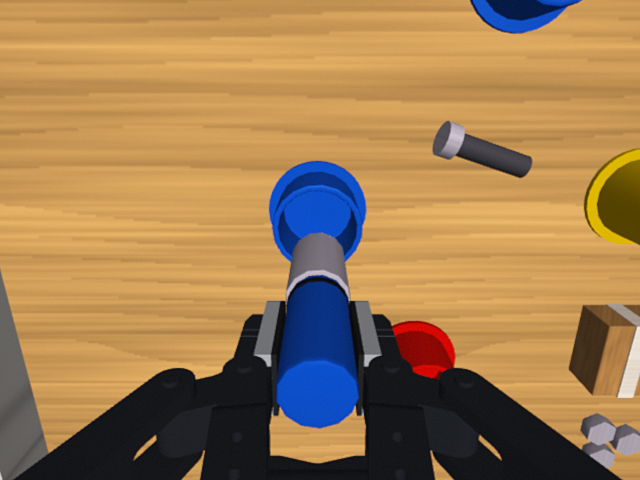

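Picture: blue gauge at (317,345), over the correct blue cup at (317,213). Setting it down.

```bash
python3 -m jog '[{"grip":0,"tx":0.1,"ty":0,"tz":1,"wx":0,"wy":0,"wz":0},{"grip":0,"tx":0,"ty":0,"tz":2,"wx":0,"wy":0,"wz":0},{"grip":0,"tx":0,"ty":0,"tz":2,"wx":0,"wy":0,"wz":0},{"grip":0,"tx":0,"ty":0,"tz":2,"wx":0,"wy":0,"wz":0},{"grip":0,"tx":0,"ty":0,"tz":1,"wx":0,"wy":0,"wz":0},{"grip":0,"tx":0,"ty":0,"tz":0.5,"wx":0,"wy":0,"wz":0},{"grip":0,"tx":0,"ty":0,"tz":0.3,"wx":0,"wy":0,"wz":0},{"grip":0,"tx":0,"ty":0,"tz":0,"wx":0,"wy":0,"wz":0}]'
python3 -m jog '[{"grip":0,"tx":0,"ty":0,"tz":0.1,"wx":0,"wy":0,"wz":0},{"grip":0,"tx":0,"ty":0,"tz":0,"wx":0,"wy":0,"wz":0},{"grip":0,"tx":0,"ty":0,"tz":0,"wx":0,"wy":0,"wz":0},{"grip":0.3,"tx":0,"ty":0,"tz":0,"wx":0,"wy":0,"wz":0},{"grip":0.4,"tx":0,"ty":0,"tz":0,"wx":0,"wy":0,"wz":0},{"grip":0.6,"tx":0,"ty":0,"tz":0,"wx":0,"wy":0,"wz":0},{"grip":0.9,"tx":0,"ty":0,"tz":0,"wx":0,"wy":0,"wz":0},{"grip":1,"tx":0,"ty":0,"tz":0,"wx":0,"wy":0,"wz":0}]'
python3 -m jog '[{"grip":1,"tx":0,"ty":0,"tz":-1,"wx":0,"wy":0,"wz":0},{"grip":1,"tx":0,"ty":0,"tz":-2,"wx":0,"wy":0,"wz":0},{"grip":1,"tx":0,"ty":0,"tz":-3,"wx":0,"wy":0,"wz":0},{"grip":1,"tx":0,"ty":0,"tz":-3,"wx":0,"wy":0,"wz":0},{"grip":1,"tx":0,"ty":0,"tz":-3,"wx":0,"wy":0,"wz":0},{"grip":1,"tx":0,"ty":0,"tz":-2,"wx":0,"wy":0,"wz":0},{"grip":1,"tx":0,"ty":0,"tz":-1.9,"wx":0,"wy":0,"wz":0},{"grip":1,"tx":0,"ty":0,"tz":0,"wx":0,"wy":0,"wz":0}]'
python3 w.py .4993 -.2392
```

```text
t: 24.5
eef_pos: [0.4989, -0.2396, 0.0828]
eef_rot: [[-1.0, 0.001, 0.001], [0.001, 1.0, -0.0], [-0.001, -0.0, -1.0]]
ft_force: [0.3, -0.2, -1.2]
opening: 0.0239
grip_force: 39.3
t: 25.5
eef_pos: [0.4986, -0.2394, 0.0814]
eef_rot: [[-1.0, 0.001, 0.0], [0.001, 1.0, -0.0], [-0.0, -0.0, -1.0]]
ft_force: [0.1, 0.5, 0.2]
opening: 0.0842
grip_force: 0.0
t: 26.5
eef_pos: [0.4993, -0.2399, 0.2423]
eef_rot: [[-1.0, 0.001, 0.003], [0.001, 1.0, -0.002], [-0.003, -0.002, -1.0]]
ft_force: [0.4, -0.9, -0.8]
opening: 0.0859
grip_force: 0.0
top ([array([ 0.4984, -0.2392]), np.float64(0.0125)], 1090, array([ 0.498, -0.239,  0.115]))
rim ([array([ 0.4995, -0.2392]), np.float64(0.0291)], 983, array([ 0.489, -0.239,  0.05 ]))
eef [ 0.49931183 -0.23985895  0.24233834]
```

Blue is seated. Back to the red gauge in the grey stand.

```bash
python3 -m jog '[{"grip":1,"tx":0,"ty":3,"tz":0,"wx":0,"wy":0,"wz":0},{"grip":1,"tx":0,"ty":5,"tz":0,"wx":0,"wy":0,"wz":0},{"grip":1,"tx":0,"ty":5,"tz":0,"wx":0,"wy":0,"wz":0},{"grip":1,"tx":0,"ty":5,"tz":0,"wx":0,"wy":0,"wz":0},{"grip":1,"tx":0,"ty":5,"tz":0,"wx":0,"wy":0,"wz":0},{"grip":1,"tx":0,"ty":5,"tz":0,"wx":0,"wy":0,"wz":0},{"grip":1,"tx":0,"ty":5,"tz":0,"wx":0,"wy":0,"wz":0},{"grip":1,"tx":0,"ty":5,"tz":0,"wx":0,"wy":0,"wz":0}]'
python3 -m jog '[{"grip":1,"tx":-0.1,"ty":5,"tz":0.2,"wx":0,"wy":0,"wz":0},{"grip":1,"tx":0,"ty":4.1,"tz":0,"wx":0,"wy":0,"wz":0},{"grip":1,"tx":0,"ty":2,"tz":0,"wx":0,"wy":0,"wz":0},{"grip":1,"tx":0,"ty":0,"tz":0,"wx":0,"wy":0,"wz":0},{"grip":1,"tx":0,"ty":0,"tz":0,"wx":0,"wy":0,"wz":0},{"grip":1,"tx":0,"ty":0,"tz":0,"wx":0,"wy":0,"wz":0},{"grip":1,"tx":0,"ty":0,"tz":0,"wx":0,"wy":0,"wz":0},{"grip":1,"tx":0,"ty":0,"tz":0,"wx":0,"wy":0,"wz":0}]'
python3 w.py .4995 .2515
```

```text
t: 27.55
eef_pos: [0.4979, 0.1421, 0.2385]
eef_rot: [[-1.0, 0.001, -0.003], [0.001, 1.0, -0.0], [0.003, -0.0, -1.0]]
ft_force: [0.7, -0.0, 0.1]
opening: 0.0852
grip_force: 0.0
t: 28.55
eef_pos: [0.5001, 0.2512, 0.2385]
eef_rot: [[-1.0, 0.002, 0.0], [0.002, 1.0, 0.0], [-0.0, 0.0, -1.0]]
ft_force: [0.3, 0.5, -0.1]
opening: 0.0856
grip_force: 0.0
top ([array([0.4995, 0.2515]), np.float64(0.0125)], 1131, array([0.499, 0.251, 0.115]))
rim ([array([0.4989, 0.2522]), np.float64(0.0291)], 1004, array([0.489, 0.253, 0.05 ]))
eef [0.50012871 0.25116695 0.23845205]
```

```bash
python3 -m jog '[{"grip":1,"tx":0,"ty":0,"tz":3,"wx":0,"wy":0,"wz":0},{"grip":1,"tx":0,"ty":0,"tz":3,"wx":0,"wy":0,"wz":0},{"grip":1,"tx":0,"ty":0,"tz":3,"wx":0,"wy":0,"wz":0},{"grip":1,"tx":0,"ty":0,"tz":3,"wx":0,"wy":0,"wz":0},{"grip":1,"tx":0,"ty":0,"tz":2.5,"wx":0,"wy":0,"wz":0},{"grip":1,"tx":0,"ty":0,"tz":1.3,"wx":0,"wy":0,"wz":0},{"grip":1,"tx":0,"ty":0,"tz":0,"wx":0,"wy":0,"wz":0},{"grip":0.6,"tx":0,"ty":0,"tz":0,"wx":0,"wy":0,"wz":0}]'
python3 -m jog '[{"grip":0.5,"tx":0,"ty":0,"tz":0,"wx":0,"wy":0,"wz":0},{"grip":0.4,"tx":0,"ty":0,"tz":0,"wx":0,"wy":0,"wz":0},{"grip":0.3,"tx":0,"ty":0,"tz":0,"wx":0,"wy":0,"wz":0},{"grip":0.1,"tx":0,"ty":0,"tz":0,"wx":0,"wy":0,"wz":0},{"grip":0,"tx":0,"ty":0,"tz":0,"wx":0,"wy":0,"wz":0},{"grip":0,"tx":0,"ty":0,"tz":0,"wx":0,"wy":0,"wz":0},{"grip":0,"tx":0,"ty":0,"tz":0,"wx":0,"wy":0,"wz":0},{"grip":0,"tx":0,"ty":0,"tz":0,"wx":0,"wy":0,"wz":0}]'
python3 -m jog '[{"grip":0,"tx":0,"ty":0,"tz":-0.3,"wx":0,"wy":0,"wz":0},{"grip":0,"tx":0,"ty":0,"tz":-0.7,"wx":0,"wy":0,"wz":0},{"grip":0,"tx":0,"ty":0,"tz":-1.5,"wx":0,"wy":0,"wz":0},{"grip":0,"tx":0,"ty":0,"tz":-2.5,"wx":0,"wy":0,"wz":0},{"grip":0,"tx":0,"ty":0,"tz":-3,"wx":0,"wy":0,"wz":0},{"grip":0,"tx":0,"ty":0,"tz":-3,"wx":0,"wy":0,"wz":0},{"grip":0,"tx":0,"ty":0,"tz":-1,"wx":0,"wy":0,"wz":0},{"grip":0,"tx":0,"ty":0,"tz":0,"wx":0,"wy":0,"wz":0}]'
```

```text
t: 29.6
eef_pos: [0.5009, 0.2519, 0.0816]
eef_rot: [[-1.0, 0.001, 0.002], [0.001, 1.0, 0.001], [-0.002, 0.001, -1.0]]
ft_force: [-0.2, 0.4, -0.3]
opening: 0.0696
grip_force: 0.0
t: 30.6
eef_pos: [0.5004, 0.2517, 0.0808]
eef_rot: [[-1.0, 0.001, 0.001], [0.001, 1.0, 0.0], [-0.001, 0.0, -1.0]]
ft_force: [-0.1, -0.8, 5.3]
opening: 0.0243
grip_force: 39.4
t: 31.6
eef_pos: [0.5003, 0.2517, 0.2011]
eef_rot: [[-1.0, 0.001, 0.001], [0.001, 1.0, 0.001], [-0.001, 0.001, -1.0]]
ft_force: [-0.0, 0.6, -2.2]
opening: 0.0237
grip_force: 39.3
```

```bash
python3 -m jog '[{"grip":0,"tx":-0.6,"ty":-2,"tz":0,"wx":0,"wy":0,"wz":0},{"grip":0,"tx":-1.4,"ty":-4.5,"tz":0,"wx":0,"wy":0,"wz":0},{"grip":0,"tx":-1.4,"ty":-4.5,"tz":0,"wx":0,"wy":0,"wz":0},{"grip":0,"tx":-1.4,"ty":-4.5,"tz":0,"wx":0,"wy":0,"wz":0},{"grip":0,"tx":-1.4,"ty":-4.5,"tz":0,"wx":0,"wy":0,"wz":0},{"grip":0,"tx":-1.4,"ty":-4.5,"tz":0,"wx":0,"wy":0,"wz":0},{"grip":0,"tx":-1.4,"ty":-4.5,"tz":0,"wx":0,"wy":0,"wz":0},{"grip":0,"tx":-1.4,"ty":-4.5,"tz":0,"wx":0,"wy":0,"wz":0}]'
python3 -m jog '[{"grip":0,"tx":-1.4,"ty":-4.5,"tz":0,"wx":0,"wy":0,"wz":0},{"grip":0,"tx":-0.8,"ty":-2,"tz":0,"wx":0,"wy":0,"wz":0},{"grip":0,"tx":-0.4,"ty":-1.2,"tz":0,"wx":0,"wy":0,"wz":0},{"grip":0,"tx":0,"ty":0,"tz":0,"wx":0,"wy":0,"wz":0},{"grip":0,"tx":0,"ty":0,"tz":1.5,"wx":0,"wy":0,"wz":0},{"grip":0,"tx":0,"ty":0,"tz":1.5,"wx":0,"wy":0,"wz":0},{"grip":0,"tx":0,"ty":0,"tz":0,"wx":0,"wy":0,"wz":0},{"grip":0,"tx":0,"ty":0,"tz":0,"wx":0,"wy":0,"wz":0}]'
python3 w.py .63 -.16 pics/w7.png
```

```text
t: 32.6
eef_pos: [0.603, -0.0847, 0.1979]
eef_rot: [[-1.0, 0.001, -0.003], [0.001, 1.0, 0.001], [0.003, 0.001, -1.0]]
ft_force: [0.9, 0.4, -0.4]
opening: 0.0239
grip_force: 39.5
t: 33.6
eef_pos: [0.6296, -0.1601, 0.1701]
eef_rot: [[-1.0, 0.0, -0.0], [0.0, 1.0, 0.0], [0.0, 0.0, -1.0]]
ft_force: [0.3, 0.4, -1.7]
opening: 0.0238
grip_force: 39.7
top ([array([ 0.627 , -0.1601]), np.float64(0.0138)], 571, array([ 0.617, -0.16 ,  0.118]))
rim ([array([ 0.6298, -0.1599]), np.float64(0.0291)], 1371, array([ 0.618, -0.159,  0.05 ]))
eef [ 0.62958908 -0.16011684  0.17007402]
```

View pics/w7.png

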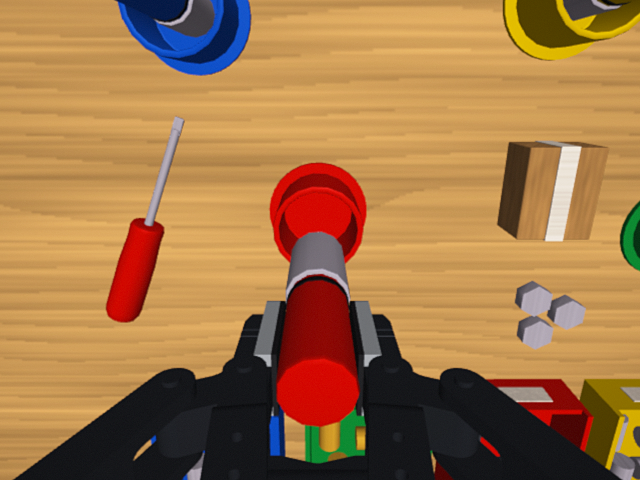

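Picture: red gauge at (317,345), over the red cup at (318,215). Setting it down.

```bash
python3 -m jog '[{"grip":0,"tx":0,"ty":0,"tz":1,"wx":0,"wy":0,"wz":0},{"grip":0,"tx":0,"ty":0,"tz":2,"wx":0,"wy":0,"wz":0},{"grip":0,"tx":0,"ty":0,"tz":2,"wx":0,"wy":0,"wz":0},{"grip":0,"tx":0,"ty":0,"tz":2,"wx":0,"wy":0,"wz":0},{"grip":0,"tx":0,"ty":0,"tz":1,"wx":0,"wy":0,"wz":0},{"grip":0,"tx":0,"ty":0,"tz":0.5,"wx":0,"wy":0,"wz":0},{"grip":0,"tx":0,"ty":0,"tz":0.3,"wx":0,"wy":0,"wz":0},{"grip":0,"tx":0,"ty":0,"tz":0,"wx":0,"wy":0,"wz":0}]'
python3 -m jog '[{"grip":0,"tx":0,"ty":0,"tz":0.1,"wx":0,"wy":0,"wz":0},{"grip":0,"tx":0,"ty":0,"tz":0,"wx":0,"wy":0,"wz":0},{"grip":0,"tx":0,"ty":0,"tz":0,"wx":0,"wy":0,"wz":0},{"grip":0.3,"tx":0,"ty":0,"tz":0,"wx":0,"wy":0,"wz":0},{"grip":0.4,"tx":0,"ty":0,"tz":0,"wx":0,"wy":0,"wz":0},{"grip":0.6,"tx":0,"ty":0,"tz":0,"wx":0,"wy":0,"wz":0},{"grip":0.9,"tx":0,"ty":0,"tz":0,"wx":0,"wy":0,"wz":0},{"grip":1,"tx":0,"ty":0,"tz":0,"wx":0,"wy":0,"wz":0}]'
python3 -m jog '[{"grip":1,"tx":0,"ty":0,"tz":-1,"wx":0,"wy":0,"wz":0},{"grip":1,"tx":0,"ty":0,"tz":-2,"wx":0,"wy":0,"wz":0},{"grip":1,"tx":0,"ty":0,"tz":-3,"wx":0,"wy":0,"wz":0},{"grip":1,"tx":0,"ty":0,"tz":-3,"wx":0,"wy":0,"wz":0},{"grip":1,"tx":0,"ty":0,"tz":-3,"wx":0,"wy":0,"wz":0},{"grip":1,"tx":0,"ty":0,"tz":-2,"wx":0,"wy":0,"wz":0},{"grip":1,"tx":0,"ty":0,"tz":-1.9,"wx":0,"wy":0,"wz":0},{"grip":1,"tx":0,"ty":0,"tz":0,"wx":0,"wy":0,"wz":0}]'
python3 w.py .63 -.16
python3 -c "
from rig import eyes;import cv2
cv2.imwrite('pics/side2.png',eyes.capture('side')['frame'][:,:,::-1])"
```

```text
t: 34.65
eef_pos: [0.63, -0.1606, 0.0828]
eef_rot: [[-1.0, 0.001, 0.001], [0.001, 1.0, -0.0], [-0.001, -0.0, -1.0]]
ft_force: [0.4, -0.5, -0.8]
opening: 0.0237
grip_force: 39.7
t: 35.65
eef_pos: [0.6297, -0.1605, 0.0813]
eef_rot: [[-1.0, 0.001, 0.0], [0.001, 1.0, -0.0], [-0.0, -0.0, -1.0]]
ft_force: [-0.7, -0.1, -0.4]
opening: 0.0842
grip_force: 0.0
t: 36.65
eef_pos: [0.6305, -0.1608, 0.2426]
eef_rot: [[-1.0, 0.001, 0.003], [0.001, 1.0, -0.001], [-0.003, -0.001, -1.0]]
ft_force: [0.4, -0.1, -0.3]
opening: 0.0856
grip_force: 0.0
top ([array([ 0.6289, -0.1606]), np.float64(0.0124)], 1096, array([ 0.628, -0.161,  0.115]))
rim ([array([ 0.6297, -0.1596]), np.float64(0.029)], 979, array([ 0.619, -0.159,  0.05 ]))
eef [ 0.63049154 -0.16078499  0.24260432]
```

View pics/side2.png

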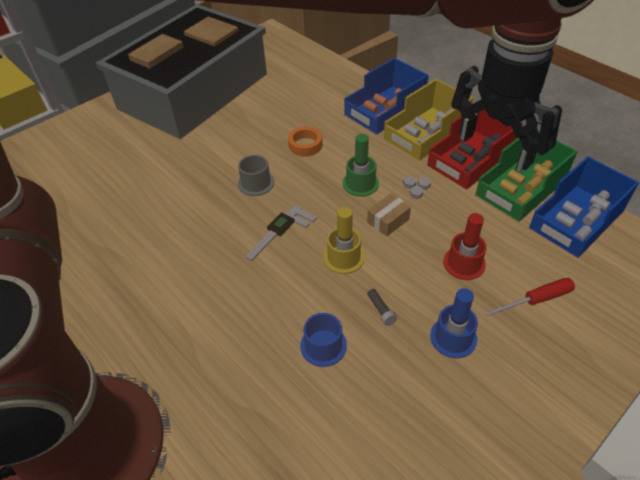

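Side picture: red (470,245), yellow (344,240), blue (457,320) and green (361,165) all stand in their own stands. Grey (255,174) is empty and the gripper is clear.

```bash
python3 -c "
from rig import robot;print(robot.job_done())"
```

```text
the job is handed in; nothing more can be done
None
```

The job is handed in: the red, yellow and blue gauges now stand upright in their own stands, green was left alone, and the last side picture showed every stand upright in its place; no verdict came back.

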